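Third hand at the mitre saw

ROBOT

A 6-joint arm with a two-finger parallel gripper is mounted at the origin on the work surface. World frame = base frame: x ahead of the robot, y to its left, z up, the work surface at z = 0. Lengths are in m, angles in rad, forces in N, time in s.
With the tool pointing down it reaches from about 0.35 to 0.775 m from the base axis. Payload 7.3 kg.
Tool frame: the origin (TCP) lies between the finger pads, 19 mm behind the fingertips; this is the grasp point; z points along the fingers, y is the line along which they close (so a half turn about z gives the same grasp; the last joint's range is limited). The gripper opens to 92 mm and grips with 3 to 60 N. Pads are 19 mm wide; open, the fingers measure 130 mm over their backs; the gripper's body (75 mm by 190 mm) begins 47 mm behind the grasp point.
Start: joints at [1.096, 0.342, 1.524, -0, 1.275, -0.146], TCP at [0.17, 0.497, 0.246] pointing down, gripper open.
Joint ranges: [-2.53, 2.53], [-0.77, 2.02], [0.04, 2.7], [-1, 4.14], [0.28, 2.66], [-3.11, 3.11]. Speed limits (rad/s): [2.57, 2.57, 3.14, 3.14, 3.14, 3.14].

INTERFACE

Orientations are given as [roll, pitch, yaw] about the fixed x, y, z axes, in that order (R = Rz(yaw) Ry(pitch) Rx(roll)).
In Python, from cell import monitor, read_camera, get_calibration, job gives the robot as it stands. The module is installed in compiled form; this text tells all that it offers.
- The arm moves only by the tool send_rows, never from a script. Its argument "targets" is a list of rows, each an object with "translation": the shift along the tool's x, y, z in cm, a list of three; "spin": the turn about the tool's z in degrees; "jaw": the opening, from 0 (shut) to 1 (fully open). A call has exactly 5 rows; each row is the pose to reach, as a shift and turn from the pose commanded when the call began, along the tool's axes at that moment; what a row does not reach only later rows make up. A row lasts 1/10 s, in which the tool goes at most 50 mm and 8.59 degrees, less where a joint would pass 70% of its speed; a pose out of reach is approached as far as the arm can. A call with a gripper value outside its range is refused whole. The fingers move at their own pace and stop on an object; "force" is the grip in N (left out, the last holds). Time passes only in rows, so rows that repeat a pose let the fingers close, or fill a call up. It gives the time, the measured TCP pose, the force, the opening and the grip force at its end, in the units of the state.
- monitor.observe(): the state, without advancing time (a new reading comes with each control period).
- read_camera(name): name is "side" or "top"; returns (picture, depth): 384x512x3 uint8, red, green, blue; 384x512 float32, m along the optical axis (not along the pixel's ray), 0 where there is no reading.
- get_calibration(name): a dict with "intrinsics" (3x3 intrinsics, pixels), "D" ([k1, k2, p1, p2, k3] as OpenCV has them; the pictures are not rectified), "origin" and "orientation" of the camera in the world. Camera axes: x right, y up, looking along -z (the intrinsics and any distortion apply to the point x, -y, -z); pixel columns grow to the right and rows downward; lengths in m; the calibration is good to about 2 mm. A picture is of the moment at which its call begins. get_calibration takes no time and is no camera call.
- job.hand_in(): hands the job in; it is judged then, once.
The state is a dict: "time": time; "qpos": joint angles; "qvel": joint speeds; "joint_efforts": joint torques, N m; "tool_pos": TCP position; "tool_rot": TCP orientation; "contact_force": force on the tool from outside, world axes, zero at the start; "torque": the same for the moment, N m; "opening": finger opening in m; "grip_force": force on a finger pad.
Only numpy, scipy, OpenCV 4.12 (cv2) and the standard library are available. Lean on these libraries where they do the work, as an engineer would, in place of code of your own. Each camera call takes 0.05 s, during which the arm holds its last target. There are 200 camera calls.

TASK

Swing the mitre saw's arm by its handle to the 30 degree mark on the side away from the length stop; then lay the long square steel tube on the saw's bed with its end butted against the length stop and push it flat against the fence with a steady force of about 10 newtons, with the fingers on the stop's side of the saw line. Keep pushing: I will throw the clamp over, so your program finishes while it is still holding the tube against the fence. Leave the stop where it is set and do not disturb the other things on the bench.

Things in the scene. Friction and masses are not known exactly. Their poses are not given: they have to be found in the camera images.
- mitre_arm (a joint): Angle (rad) of the saw's swing arm about the vertical axis through fence's origin. 0: handle straight out in front (-x of fence); positive: handle towards -y (away from the length stop, to the robot's right). Range -0.8 to 0.8; friction, about 2.5 N at the handle, keeps it where left. Scale plate before the bed: a line every 5 degrees, long every 15, longest at 0; the arm has a pointer.
- handle (a point): Middle of the arm's black grip: a level round bar 28 mm thick, 70 mm long, lying along the arm, its axis 28 mm above the bench and 245 mm out from the pivot. Axes: x along the arm towards the pivot, z up.
- guides (a point): Between the two upright front saw guide rods (10 mm thick, 34 mm apart), on the bridge that joins their tops, 206 mm above the bench. They stand on the arm 173 mm from the pivot, between bed and handle, and swing with it. A like pair stands behind the fence, 125 mm beyond the pivot.
- fence: The saw's fixed aluminium fence, in two halves 185 mm long, 12 mm thick, 40 mm high, with a 50 mm gap at the saw line. Origin: on the arm's pivot axis, in the plane of the front face, mid-gap, at the level of the bed's top, 50 mm above the bench. x points away from the robot through the fence, y along it towards the length stop, z up. Place and yaw vary.
- bed (a point): Middle of the front edge of the saw's flat steel bed, at its top. The bed reaches from here 105 mm back to the fence's face and 220 mm to either side; its top is 50 mm above the bench. Axes as fence.
- clamp (a point): Rubber tip of the open toggle clamp that stands behind the fence's half away from the stop; the tip juts out 4 mm before the fence's face, 135 mm above the bed. Nothing of the clamp is lower in front of the fence. Leave it open.
- stop: Length stop on the bed, before the fence's half on the robot's left, locked (yields only above 80 N): a steel plate 12 mm thick, 34 mm high, standing across the bed from 4 to 84 mm before the fence, on a rod that runs off to +y. Origin: on the face (looking to -y) that the tube's end butts against, in the plane of the fence's face, at bed level; axes as fence. Set 120 to 160 mm from mid-gap.
- tube: The work: a straight bare steel square tube, 30 by 30 mm outside, 280 mm long, about 0.5 kg, both ends open and alike, lying on the bench in front of the saw's left or right end. Origin at its centre (15 mm above what it lies on); x along its length, z up.
- angle: Bystander: dark steel angle section 35 by 35 mm, 280 mm long; not the work. Lies on the other side of the saw's front. Origin under its middle, x along it.
- caliper: Bystander: digital caliper 235 mm long lying flat to the left of the saw, 12 mm high. Origin under the middle of its beam, x along the beam.
- scriber: Bystander: grey pen-like deburring tool 140 mm long, 13 mm high, lying between robot and saw. Origin under its middle, x along it.
- square: Bystander: engineer's try square 150 by 110 mm, lying beyond the left end of the saw, 18 mm high. Origin under its stock.
- hammer: Bystander: hammer lying on the bench, farther to the right of the saw.
- screwdriver: Bystander: screwdriver lying beyond the right end of the saw.
- offcut: Bystander: 45 mm long offcut of 30 mm square tube lying between robot and saw, to the left. Origin at its centre.

How it is judged:
By the outcome, as a careful person would: the job done as asked, in the order asked, and still so for the second after the job is handed in, while the arm keeps its last pose, push and grip.
It also fails if it takes over 72 s, if anything falls off the work surface, if the arm or the gripper's body presses on something with over 40 N, if the wrist force passes 120 N, or if a joint passes its speed limit or range.

## Working session

There is one attempt and no reset: what is moved stays moved. The work goes in short steps, Python scripts to look and compute and a tool call to move; the robot and the scene stay as the last step left them, time stands still between calls to the robot, and variables do not carry over. Pictures are saved under pics/ and viewed, at most 10 in all, crops included, and the job is handed in when it is done.

Besides the shell and the picture viewer there is one more tool, called after "Call:" as name(argument=value, ...) on one line, values as JSON. send_rows: Moves the arm, as the interface text tells. Its arguments: {"type":"object","properties":{"targets":{"type":"array"},"force":{"type":"number"}},"required":["targets"]}

```bash
mkdir -p pics; cat > h.py <<'E'
import numpy as np, cv2
from cell import monitor, read_camera, get_calibration, job
from scipy.spatial.transform import Rotation as R
def grab(n):
    p,d=read_camera(n); np.savez(f'{n}.npz',p=p,d=d); return p,d
def w(n,pts,d=None,z=None):
    """pixels->world, by depth or by plane z"""
    c=get_calibration(n); K=np.array(c['intrinsics']);D=np.array(c['D'])
    o=np.array(c['origin']); Ro=np.array(c['orientation'])
    if Ro.shape!=(3,3): Ro=R.from_euler('xyz',Ro).as_matrix()
    pts=np.array(pts,float).reshape(-1,2)
    u=cv2.undistortPoints(pts[:,None],K,D)[:,0]
    ray=np.c_[u[:,0],-u[:,1],-np.ones(len(u))]@Ro.T
    if z is not None: s=(z-o[2])/ray[:,2]
    else: s=np.array([np.median([v for v in d[int(y)-1:int(y)+2,int(x)-1:int(x)+2].ravel() if v>0] or [0]) for x,y in pts])
    return o+ray*s[:,None]
E
python3 - <<'E'
from h import *
for n in('top','side'):
    c=get_calibration(n);print(n,c['origin'],c['orientation'],c['intrinsics'])
    p,d=grab(n)
    cv2.imwrite(f'pics/{n}0.png',cv2.resize(p[:,:,::-1],(800,600),interpolation=cv2.INTER_CUBIC))
print(monitor.observe())
E
```

```text
top [0.23244136 0.00513185 1.65047146] [ 0.21433392 -0.00626014 -1.5575715 ] [[492.50600848   0.         249.10400951]
 [  0.         492.50600848 198.49953808]
 [  0.           0.           1.        ]]
side [-0.02746767 -0.55500288  0.94261645] [ 0.78261909  0.01977808 -0.80869043] [[384.32990255   0.         251.19822285]
 [  0.         384.32990255 192.32056232]
 [  0.           0.           1.        ]]
{'time': 0.1, 'qpos': array([ 1.09604060e+00,  3.42668068e-01,  1.52486124e+00,  1.23638650e-05,
        1.27537258e+00, -1.45968081e-01]), 'qvel': array([-0.00232524, -0.00085228, -0.00306452, -0.0004585 , -0.00167739,
       -0.00289883]), 'joint_efforts': array([ 1.96139110e-03, -4.31996369e+01, -2.44693959e+01,  7.19117350e-02,
        5.26217488e-02, -1.18947896e-04]), 'tool_pos': array([0.16934062, 0.49662066, 0.24492766]), 'tool_rot': array([-3.14029906e+00, -2.02126664e-04,  2.81280127e+00]), 'contact_force': array([ 0.08913433, -0.51723698,  0.2353067 ]), 'torque': array([-0.03100418,  0.02764884, -0.03296927]), 'grip_force': 0.0, 'opening': 0.09173249458538965}
```

View pics/top0.png

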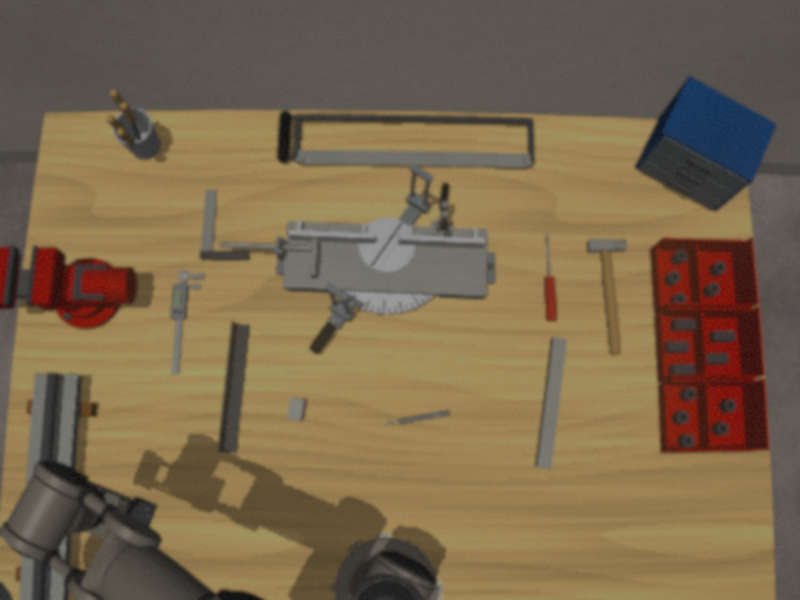

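View pics/side0.png

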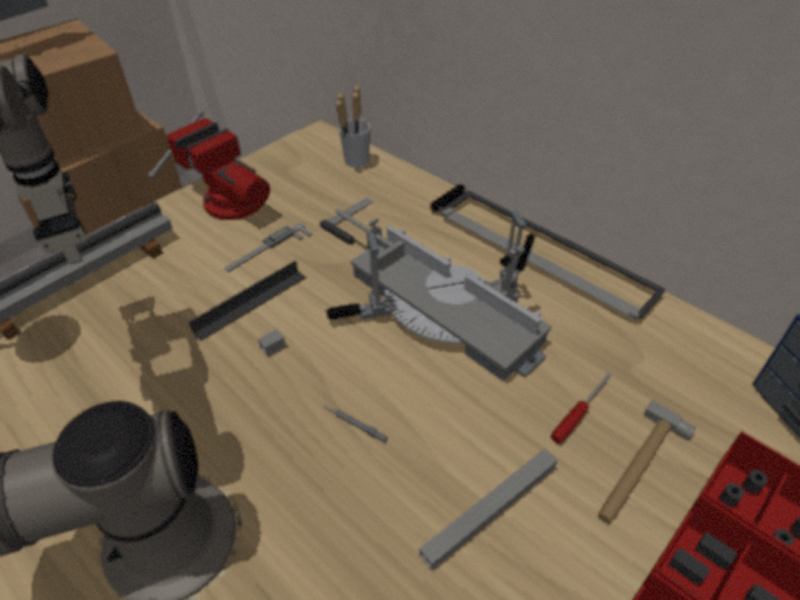

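The top view shows the saw at (385,260) with its handle on the left at (325,335). The tube is at (551,403), the angle section at (235,388), and the stop at (315,258). I'll enlarge these for reading.

```bash
python3 - <<'E'
from h import *
p=np.load('top.npz')['p']
a=cv2.resize(p[108:228,170:330,::-1],(800,600),interpolation=cv2.INTER_CUBIC)
cv2.imwrite('pics/c1.png',cv2.convertScaleAbs(a,alpha=1.3))
a=cv2.resize(p[205:305,335:370,::-1],(280,800)[:2],interpolation=cv2.INTER_CUBIC)
cv2.imwrite('pics/c2.png',cv2.resize(p[208:304,320:384,::-1],(400,600),interpolation=cv2.INTER_CUBIC))
E
```

```text
(no output)
```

View pics/c1.png

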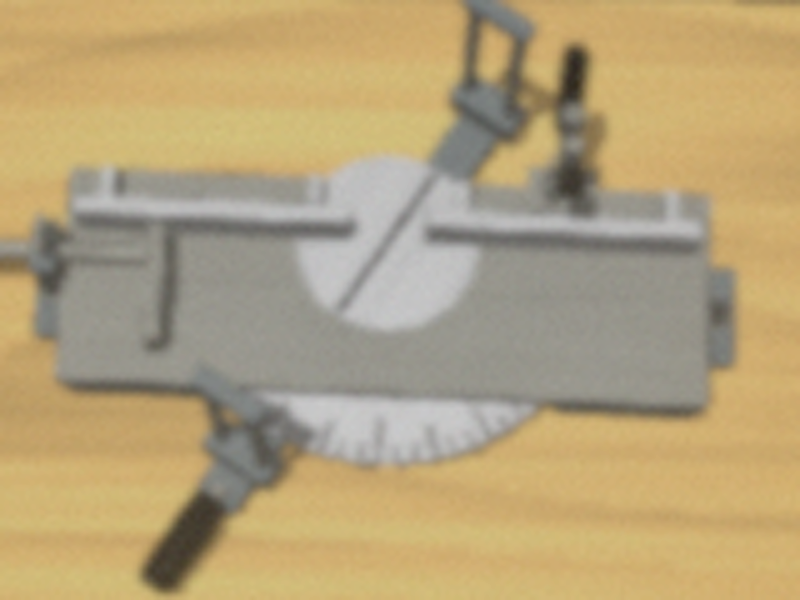

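View pics/c2.png

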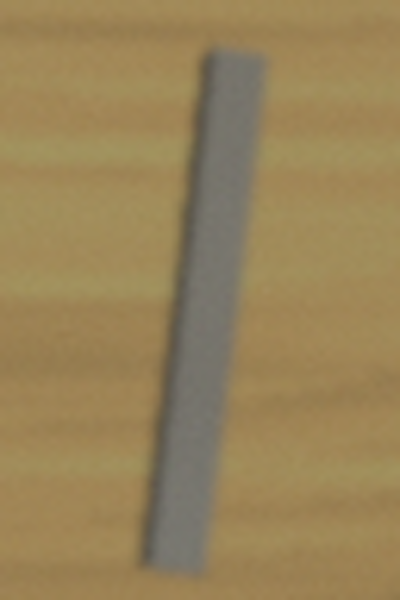

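The crop shows the bed's front corners at (62,380) and (703,405), and the fence's top front edge from (75,215) to (700,241) with the gap from 355 to 428. The stop plate is at X≈150–174, the grip from (207,495) to (160,580), and the tube's top corners at (212,51), (267,55), (205,573) and (151,568).

```bash
cat >> h.py <<'E'
def c1(P,s=5,o=(170,108)): return (np.array(P,float)+.5)/s-.5+np.array(o)
E
python3 - <<'E'
from h import *
np.set_printoptions(precision=4,suppress=True)
bed=w('top',c1([(62,380),(703,405)]),z=.05)
fe=w('top',c1([(75,215),(353,227),(428,232),(700,241)]),z=.09)
st=w('top',c1([(174,235),(164,235),(155,345),(166,345)]),z=.084)
gr=w('top',c1([(207,495),(160,580),(183,540)]),z=.035)
tu=w('top',c1([(212,51),(267,55),(205,573),(151,568)],6.25,(320,208)),z=.03)
slot=w('top',c1([(432,180),(343,307)]),z=.05)
print('bed',bed,'fence',fe,'stop',st,'grip',gr,'tube',tu,'slot',slot,sep='\n')
print('tube c',tu.mean(0),np.linalg.norm(tu[0]-tu[3]),np.linalg.norm(tu[1]-tu[2]),np.linalg.norm(tu[0]-tu[1]),np.degrees(np.arctan2(*(tu[0]+tu[1]-tu[2]-tu[3])[[1,0]])))
dy=bed[0]-bed[1];print('bed yaw',np.degrees(np.arctan2(-dy[0],dy[1])),np.linalg.norm(dy))
dy=fe[0]-fe[3];print('fence yaw',np.degrees(np.arctan2(-dy[0],dy[1])),np.linalg.norm(dy))
# point cloud in both cams
d={n:np.load(n+'.npz')['d'] for n in('top','side')}
def cloud(n):
    dd=d[n];yy,xx=np.mgrid[1:383,1:511];P=np.c_[xx.ravel(),yy.ravel()]
    c=get_calibration(n);K=np.array(c['intrinsics']);Ro=R.from_euler('xyz',c['orientation']).as_matrix()
    u=cv2.undistortPoints(P[:,None].astype(float),K,np.array(c['D']))[:,0];s=dd[1:383,1:511].ravel()
    return (np.array(c['origin'])+(np.c_[u[:,0],-u[:,1],-np.ones(len(u))]*s[:,None])@Ro.T)[s>0]
for n in d:
    q=cloud(n);np.save(n+'_c.npy',q)
    t=q[(abs(q[:,1]+.31)<.12)&(q[:,0]>.2)&(q[:,0]<.55)&(q[:,2]>.022)&(q[:,2]<.045)&(q[:,1]<-.2)&(q[:,1]>-.36)]
    (cx,cy),(a,b),an=cv2.minAreaRect(t[:,:2].astype(np.float32));print(n,'tube',cx,cy,a,b,an,len(t))
    for lo,hi,nm in((.045,.056,'bedtop'),(.085,.096,'fencetop')):
        t=q[(q[:,0]>.45)&(q[:,0]<.68)&(abs(q[:,1])<.27)&(q[:,2]>lo)&(q[:,2]<hi)]
        print(n,nm,len(t),cv2.minAreaRect(t[:,:2].astype(np.float32)),np.median(t[:,2]))
E
```

```text
bed
[[ 0.6288  0.2255  0.05  ]
 [ 0.6179 -0.2046  0.05  ]]
fence
[[ 0.7321  0.2164  0.09  ]
 [ 0.7261  0.0314  0.09  ]
 [ 0.7234 -0.0183  0.09  ]
 [ 0.7202 -0.199   0.09  ]]
stop
[[0.7208 0.1505 0.084 ]
 [0.7207 0.1572 0.084 ]
 [0.645  0.1604 0.084 ]
 [0.6451 0.1532 0.084 ]]
grip
[[0.5546 0.1268 0.035 ]
 [0.4965 0.1564 0.035 ]
 [0.5238 0.142  0.035 ]]
tube
[[ 0.5309 -0.353   0.03  ]
 [ 0.5291 -0.3832  0.03  ]
 [ 0.2529 -0.3427  0.03  ]
 [ 0.2555 -0.3141  0.03  ]]
slot
[[ 0.7732 -0.0213  0.05  ]
 [ 0.6822  0.0378  0.05  ]]
tube c [ 0.3921 -0.3482  0.03  ] 0.278222904510489 0.2791924937691307 0.030184854861091893 -8.199775643926543
bed yaw -1.4564131407175305 0.43025501576206016
fence yaw -1.6306766724664012 0.41564643348609615
top tube 0.3916587829589844 -0.34718039631843567 0.03228608891367912 0.27905285358428955 81.04217529296875 595
top bedtop 1904 ((0.5847458839416504, 0.010928317904472351), (0.4387902021408081, 0.19041334092617035), 89.9969253540039) 0.05042555990708908
top fencetop 28 ((0.6193521618843079, 0.13282442092895508), (0.13727568089962006, 0.024789586663246155), 35.14560317993164) 0.0894530225532868
side tube 0.39281994104385376 -0.34777766466140747 0.03255821391940117 0.2799535095691681 81.36363983154297 1033
side bedtop 1714 ((0.620963990688324, 0.010157018899917603), (0.11822456121444702, 0.4397934675216675), 0.11751590669155121) 0.049968541541246136
side fencetop 26 ((0.6217293739318848, 0.1285824477672577), (0.13301488757133484, 0.018853120505809784), 35.55927276611328) 0.0880376135127674
```

```bash
cat >> h.py <<'E'
import json
from scipy.spatial.transform import Slerp
def pose():
    s=monitor.observe(); return list(s['tool_pos'])+[np.degrees(s['tool_rot'][2])%360]
def plan(start,wps,vmax=.045,wmax=8):
    """start [x,y,z,yaw deg]; wps rows [x,y,z,yaw,jaw(,hold rows)]. prints calls of 5 rows, tool down."""
    cur=np.array(start,float); rows=[]
    for p in wps:
        t=np.array(p[:4],float); n=max(1,int(np.ceil(max(np.linalg.norm(t[:3]-cur[:3])/vmax,abs(t[3]-cur[3])/wmax))))
        rows+=[(cur+(t-cur)*(i+1)/n,p[4]) for i in range(n)]+[(t,p[4])]*(p[5] if len(p)>5 else 0); cur=t
    while len(rows)%5: rows.append(rows[-1])
    b=np.array(start,float)
    for k in range(0,len(rows),5):
        y=np.radians(b[3]);X=np.array([[np.cos(y),np.sin(y),0],[np.sin(y),-np.cos(y),0],[0,0,-1]])
        out=[]
        for q,j in rows[k:k+5]:
            tr=np.round(X@(q[:3]-b[:3])*100,1); sp=round(b[3]-q[3],0)
            out.append({"translation":tr.tolist(),"spin":sp,"jaw":j})
        print(json.dumps(out).replace(' ',''))
        b=np.r_[b[:3]+X.T@tr/100,b[3]-sp]
    print('end',b.round(4))
PIV=np.array([.727,.009]);YAW=-1.55
def F(x,y): a=np.radians(YAW);return PIV+[x*np.cos(a)-y*np.sin(a),x*np.sin(a)+y*np.cos(a)]
E
python3 - <<'E'
from h import *
print(w('top',[(269.5,266.5),(190,261.5)],z=.01))
plan(pose(),[(.50,.16,.21,147,1),(.52,.145,.10,147,1),(.52,.145,.03,147,1,1)])
E
```

```text
[[ 0.35953816 -0.07119982  0.01      ]
 [ 0.37208982  0.19354578  0.01      ]]
[{"translation":[-3.8,-1.9,0.3],"spin":1.0,"jaw":1},{"translation":[-7.7,-3.9,0.6],"spin":3.0,"jaw":1},{"translation":[-11.5,-5.8,1.0],"spin":4.0,"jaw":1},{"translation":[-15.3,-7.7,1.3],"spin":5.0,"jaw":1},{"translation":[-19.2,-9.6,1.6],"spin":6.0,"jaw":1}]
[{"translation":[-4.0,-1.5,0.3],"spin":2.0,"jaw":1},{"translation":[-8.0,-3.1,0.6],"spin":3.0,"jaw":1},{"translation":[-12.0,-4.6,0.9],"spin":4.0,"jaw":1},{"translation":[-16.0,-6.1,1.3],"spin":6.0,"jaw":1},{"translation":[-20.0,-7.6,1.6],"spin":7.0,"jaw":1}]
[{"translation":[-4.2,-1.0,0.3],"spin":1.0,"jaw":1},{"translation":[-5.0,-1.1,4.0],"spin":1.0,"jaw":1},{"translation":[-5.9,-1.2,7.6],"spin":1.0,"jaw":1},{"translation":[-6.7,-1.2,11.3],"spin":1.0,"jaw":1},{"translation":[-6.7,-1.2,14.8],"spin":1.0,"jaw":1}]
[{"translation":[0.0,-0.0,3.5],"spin":0.0,"jaw":1},{"translation":[0.0,-0.0,3.5],"spin":0.0,"jaw":1},{"translation":[0.0,-0.0,3.5],"spin":0.0,"jaw":1},{"translation":[0.0,-0.0,3.5],"spin":0.0,"jaw":1},{"translation":[0.0,-0.0,3.5],"spin":0.0,"jaw":1}]
end [5.202000e-01 1.452000e-01 2.990000e-02 1.471616e+02]
```

Call:
send_rows(targets=[{"translation":[-3.8,-1.9,0.3],"spin":1,"jaw":1},{"translation":[-7.7,-3.9,0.6],"spin":3,"jaw":1},{"translation":[-11.5,-5.8,1.0],"spin":4,"jaw":1},{"translation":[-15.3,-7.7,1.3],"spin":5,"jaw":1},{"translation":[-19.2,-9.6,1.6],"spin":6,"jaw":1}])

```text
time: 0.6
tool_pos: [0.3209, 0.3426, 0.2292]
tool_rot: [-3.141, -0.0, 2.708]
contact_force: [0.3, 0.5, -0.3]
opening: 0.0914
grip_force: 0.0
```

Call:
send_rows(targets=[{"translation":[-4.0,-1.5,0.3],"spin":2,"jaw":1},{"translation":[-8.0,-3.1,0.6],"spin":3,"jaw":1},{"translation":[-12.0,-4.6,0.9],"spin":4,"jaw":1},{"translation":[-16.0,-6.1,1.3],"spin":6,"jaw":1},{"translation":[-20.0,-7.6,1.6],"spin":7,"jaw":1}])

```text
time: 1.1
tool_pos: [0.4706, 0.1895, 0.2131]
tool_rot: [-3.141, -0.001, 2.585]
contact_force: [0.6, 0.4, 0.3]
opening: 0.0915
grip_force: 0.0
```

Call:
send_rows(targets=[{"translation":[-4.2,-1.0,0.3],"spin":1,"jaw":1},{"translation":[-5.0,-1.1,4.0],"spin":1,"jaw":1},{"translation":[-5.9,-1.2,7.6],"spin":1,"jaw":1},{"translation":[-6.7,-1.2,9.3],"spin":1,"jaw":1},{"translation":[-6.7,-1.2,9.3],"spin":1,"jaw":1}])

```text
time: 1.6
tool_pos: [0.5192, 0.1446, 0.1176]
tool_rot: [-3.138, -0.004, 2.567]
contact_force: [-0.1, -0.6, 0.0]
opening: 0.0922
grip_force: 0.0
```

Call:
send_rows(targets=[{"translation":[0,0,3],"spin":0,"jaw":1},{"translation":[0,0,6],"spin":0,"jaw":1},{"translation":[0,0,8.7],"spin":0,"jaw":1},{"translation":[0,0,8.7],"spin":0,"jaw":1},{"translation":[0,0,8.7],"spin":0,"jaw":0.6}], force=15)

```text
time: 2.1
tool_pos: [0.5208, 0.1459, 0.0346]
tool_rot: [3.141, 0.0, 2.569]
contact_force: [0.1, 0.1, 0.7]
opening: 0.0877
grip_force: 0.0
```

Call:
send_rows(targets=[{"translation":[0,0,0],"spin":0,"jaw":0},{"translation":[0,0,0],"spin":0,"jaw":0},{"translation":[0,0,0],"spin":0,"jaw":0},{"translation":[0,0,0],"spin":0,"jaw":0},{"translation":[0,0,0],"spin":0,"jaw":0}])

```text
time: 2.6
tool_pos: [0.5205, 0.1456, 0.0338]
tool_rot: [3.141, 0.0, 2.568]
contact_force: [-0.3, -0.3, -0.5]
opening: 0.0485
grip_force: 0.0
```

```bash
python3 - <<'E'
from h import *
p=np.array(pose());s=monitor.observe();print(p,s['contact_force'],s['opening'],s['grip_force'])
v=p[:2]-PIV; r=np.hypot(*v);a0=np.degrees(np.arctan2(v[1],v[0]));print(r,a0,'arm angle',a0-180-YAW)
a1=180+30+YAW; n=14
plan(p,[(*(PIV+r*np.array([np.cos(t),np.sin(t)])),p[2],p[3]+np.degrees(t)-a0,0) for t in np.radians(np.linspace(a0,a1,n+2)[1:])])
E
```

```text
[5.20506589e-01 1.45550496e-01 3.38361276e-02 1.47159380e+02] [-0.25088025 -0.278697   -0.47864743] 0.04845669278238428 0.0
0.24755921892106603 146.52403020013313 arm angle -31.925969799866873
[{"translation":[-0.0,-1.8,0.0],"spin":-4.0,"jaw":0},{"translation":[-0.2,-3.6,0.0],"spin":-8.0,"jaw":0},{"translation":[-0.5,-5.3,0.0],"spin":-12.0,"jaw":0},{"translation":[-0.9,-7.0,0.0],"spin":-17.0,"jaw":0},{"translation":[-1.5,-8.7,0.0],"spin":-21.0,"jaw":0}]
[{"translation":[-0.0,-1.8,0.0],"spin":-4.0,"jaw":0},{"translation":[-0.2,-3.6,0.0],"spin":-8.0,"jaw":0},{"translation":[-0.5,-5.4,0.0],"spin":-12.0,"jaw":0},{"translation":[-0.9,-7.1,0.0],"spin":-16.0,"jaw":0},{"translation":[-1.4,-8.8,0.0],"spin":-20.0,"jaw":0}]
[{"translation":[-0.1,-1.8,0.0],"spin":-4.0,"jaw":0},{"translation":[-0.3,-3.6,0.0],"spin":-9.0,"jaw":0},{"translation":[-0.6,-5.3,0.0],"spin":-13.0,"jaw":0},{"translation":[-1.0,-7.0,0.0],"spin":-17.0,"jaw":0},{"translation":[-1.6,-8.7,0.0],"spin":-21.0,"jaw":0}]
end [ 5.098000e-01 -1.085000e-01  3.380000e-02  2.091594e+02]
```

Call:
send_rows(targets=[{"translation":[0,0,0.4],"spin":0,"jaw":0},{"translation":[0,0,0.4],"spin":0,"jaw":0},{"translation":[0,0,0.4],"spin":0,"jaw":0},{"translation":[0,0,0.4],"spin":0,"jaw":0},{"translation":[0,0,0.4],"spin":0,"jaw":0}])

```text
time: 3.1
tool_pos: [0.5202, 0.1456, 0.0292]
tool_rot: [-3.141, -0.001, 2.568]
contact_force: [1.0, 0.5, -5.3]
opening: 0.0275
grip_force: 15.0
```

Call:
send_rows(targets=[{"translation":[0,-1.8,0],"spin":-4,"jaw":0},{"translation":[-0.2,-3.6,0],"spin":-8,"jaw":0},{"translation":[-0.5,-5.3,0],"spin":-12,"jaw":0},{"translation":[-0.9,-7.0,0],"spin":-17,"jaw":0},{"translation":[-1.5,-8.7,0],"spin":-21,"jaw":0}])

```text
time: 3.6
tool_pos: [0.4857, 0.0639, 0.0292]
tool_rot: [3.141, 0.0, 2.938]
contact_force: [3.3, 0.9, -8.6]
opening: 0.0274
grip_force: 15.1
```

Call:
send_rows(targets=[{"translation":[0,-1.8,0],"spin":-4,"jaw":0},{"translation":[-0.2,-3.6,0],"spin":-8,"jaw":0},{"translation":[-0.5,-5.4,0],"spin":-12,"jaw":0},{"translation":[-0.9,-7.1,0],"spin":-16,"jaw":0},{"translation":[-1.4,-8.8,0],"spin":-20,"jaw":0}])

```text
time: 4.1
tool_pos: [0.4821, -0.0251, 0.0292]
tool_rot: [3.141, 0.002, -2.997]
contact_force: [7.7, 4.0, -11.5]
opening: 0.027
grip_force: 15.0
```

Call:
send_rows(targets=[{"translation":[-0.1,-1.8,0],"spin":-4,"jaw":0},{"translation":[-0.3,-3.6,0],"spin":-9,"jaw":0},{"translation":[-0.6,-5.3,0],"spin":-13,"jaw":0},{"translation":[-1.0,-7.0,0],"spin":-17,"jaw":0},{"translation":[-1.6,-8.7,0],"spin":-21,"jaw":0}])

```text
time: 4.6
tool_pos: [0.5097, -0.1087, 0.0292]
tool_rot: [3.14, 0.0, -2.631]
contact_force: [2.8, 4.1, -6.2]
opening: 0.0271
grip_force: 15.1
```

```bash
python3 - <<'E'
from h import *
p=np.array(pose());s=monitor.observe();print(p,s['contact_force'])
v=p[:2]-PIV;print(np.hypot(*v),'arm',np.degrees(np.arctan2(v[1],v[0]))%360-180-YAW)
a,d=grab('side')
c=cv2.resize(a[150:252,200:365,::-1],(800,495),interpolation=cv2.INTER_CUBIC)
t=grab('top')[0]
cv2.imwrite('pics/t1.png',cv2.convertScaleAbs(cv2.resize(t[108:228,170:330,::-1],(800,600),interpolation=cv2.INTER_CUBIC),alpha=1.3))
E
```

```text
[ 5.09657284e-01 -1.08680143e-01  2.91628495e-02  2.09273802e+02] [ 2.80730153  4.06380923 -6.2200201 ]
0.2471567768804779 arm 29.98331535983984
```

View pics/t1.png

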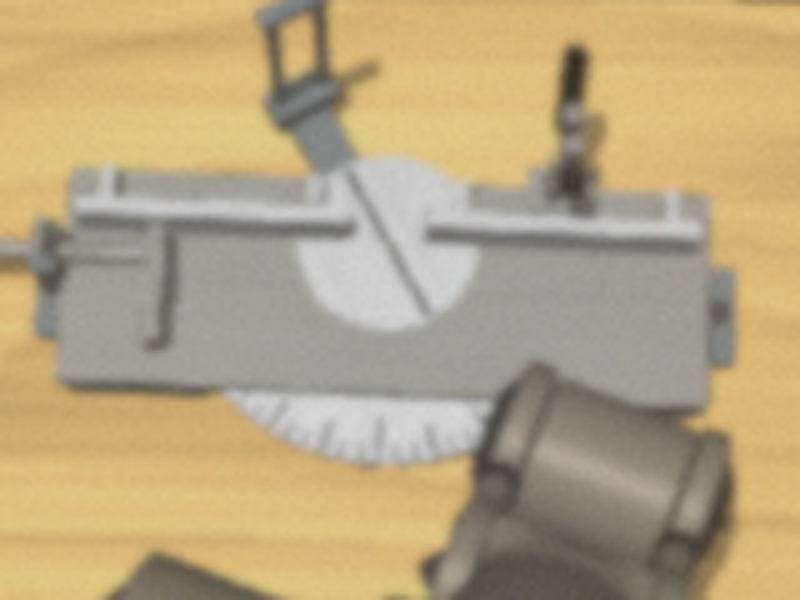

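The arm's slot now runs from (347,172) to (430,313) in the crop; the pointer is hidden by the wrist. I'll measure the angle from the slot line and the pivot.

```bash
python3 - <<'E'
from h import *
L=[]
for f in('c1','t1'):
    g=cv2.imread(f'pics/{f}.png',0).astype(float)
    m=np.zeros(g.shape,np.uint8);cv2.circle(m,(389,243),78,1,-1)
    g2=cv2.GaussianBlur(g,(0,0),2);m[:250,:][((np.mgrid[0:250,0:800][1]<356)|(np.mgrid[0:250,0:800][1]>425))&(np.mgrid[0:250,0:800][0]>195)]=0
    ys,xs=np.where((m>0)&(g2<150));
    pts=w('top',c1(np.c_[xs,ys]),z=.05)[:,:2].astype(np.float32)
    v=cv2.fitLine(pts,cv2.DIST_HUBER,0,.001,.001).ravel();L.append(v)
    print(f,len(xs),v,np.degrees(np.arctan(v[1]/v[0])))
A=np.array([[-v[1],v[0]] for v in L]);b=np.array([-v[1]*v[2]+v[0]*v[3] for v in L])
print('pivot',np.linalg.solve(A,b))
# ticks at z~? bed line: gradient along bed front
g=cv2.GaussianBlur(cv2.imread('pics/t1.png',0).astype(float),(0,0),2)
for X in(100,150,580,640,690)[:2]: print(X,np.argmin(np.diff(g[350:410,X]))+350)
E
```

```text
c1 616 [ 0.83595526 -0.54879755  0.73376226  0.00536334] -33.284557Traceback (most recent call last):
  File "<stdin>", line 8, in <module>
  File "h.py", line 12, in w
    u=cv2.undistortPoints(pts[:,None],K,D)[:,0]
      ~~~~~~~~~~~~~~~~~~~^^^^^^^^^^^^^^^^^
cv2.error: OpenCV(4.12.0) /io/opencv/modules/calib3d/src/undistort.dispatch.cpp:347: error: (-215:Assertion failed) CV_IS_MAT(_src) && CV_IS_MAT(_dst) && (_src->rows == 1 || _src->cols == 1) && (_dst->rows == 1 || _dst->cols == 1) && _src->cols + _src->rows - 1 == _dst->rows + _dst->cols - 1 && (CV_MAT_TYPE(_src->type) == CV_32FC2 || CV_MAT_TYPE(_src->type) == CV_64FC2) && (CV_MAT_TYPE(_dst->type) == CV_32FC2 || CV_MAT_TYPE(_dst->type) == CV_64FC2) in function 'cvUndistortPointsInternal'
```

```bash
python3 - <<'E'
from h import *
L=[];XX=np.mgrid[0:600,0:800][1];YY=np.mgrid[0:600,0:800][0]
for f in('c1','t1'):
    g=cv2.GaussianBlur(cv2.imread(f'pics/{f}.png',0).astype(float),(0,0),2)
    m=np.hypot(XX-389,YY-243)<70; m&=~(((XX<362)|(XX>420))&(YY>190)&(YY<255))
    m&=g<np.median(g[m])-25
    pts=w('top',c1(np.c_[XX[m],YY[m]]),z=.05)[:,:2].astype(np.float32)
    v=cv2.fitLine(pts,cv2.DIST_HUBER,0,.001,.001).ravel();L.append(v)
    print(f,m.sum(),np.degrees(np.arctan(v[1]/v[0])))
A=np.array([[-v[1],v[0]] for v in L]);b=np.array([-v[1]*v[2]+v[0]*v[3] for v in L])
print('pivot',np.linalg.solve(A,b))
g=cv2.GaussianBlur(cv2.imread('pics/c1.png',0).astype(float),(0,0),2)
xs=np.r_[90:190:4,300:305,580:690:4]
# fence front-top edge: strongest bright->dark drop near the expected line
def edge(xs,y0,s,z,h=16):
    ys=[]
    for x in xs:
        e=int(y0+s*x);d=np.diff(g[e-h:e+h,x]);ys.append(e-h+np.argmin(d)+.5)
    q=w('top',c1(np.c_[xs,ys]),z=z)[:,:2].astype(np.float32)
    v=cv2.fitLine(q,cv2.DIST_HUBER,0,.001,.001).ravel();print('yaw',np.degrees(np.arctan(-v[0]/v[1])),'x at y=.009',v[2]+(.009-v[3])*v[0]/v[1])
edge(np.r_[90:145:3,190:345:3,435:560:3,590:690:3],213,.04,.09)
edge(np.r_[70:190:3,570:695:3],378,.04,.05)
E
```

```text
c1 1556 -32.911926
t1 1533 28.729263
pivot [0.7289633  0.00875955]
yaw -1.7972865 x at y=.009 0.7279216
yaw -1.7186848 x at y=.009 0.62345034
```

```bash
sed -i 's/PIV=.*/PIV=np.array([.728,.009]);YAW=-1.65/' h.py; python3 - <<'E'
from h import *
p=pose()
plan(p,[(*p[:3],p[3],1,4),(p[0],p[1],.12,p[3],1),(.392,-.348,.12,171.4,1),(.392,-.348,.06,171.4,1,1)])
E
```

```text
[{"translation":[0.0,0.0,0.0],"spin":0.0,"jaw":1},{"translation":[0.0,0.0,0.0],"spin":0.0,"jaw":1},{"translation":[0.0,0.0,0.0],"spin":0.0,"jaw":1},{"translation":[0.0,0.0,0.0],"spin":0.0,"jaw":1},{"translation":[0.0,0.0,0.0],"spin":0.0,"jaw":1}]
[{"translation":[0.0,0.0,-3.0],"spin":0.0,"jaw":1},{"translation":[0.0,0.0,-6.1],"spin":0.0,"jaw":1},{"translation":[0.0,0.0,-9.1],"spin":0.0,"jaw":1},{"translation":[3.7,-2.5,-9.1],"spin":6.0,"jaw":1},{"translation":[7.3,-5.0,-9.1],"spin":13.0,"jaw":1}]
[{"translation":[3.0,-3.3,0.0],"spin":6.0,"jaw":1},{"translation":[6.0,-6.5,0.0],"spin":12.0,"jaw":1},{"translation":[9.0,-9.8,0.0],"spin":18.0,"jaw":1},{"translation":[12.0,-13.0,0.0],"spin":25.0,"jaw":1},{"translation":[12.0,-13.0,3.0],"spin":25.0,"jaw":1}]
[{"translation":[-0.0,-0.0,3.0],"spin":-0.0,"jaw":1},{"translation":[-0.0,-0.0,3.0],"spin":-0.0,"jaw":1},{"translation":[-0.0,-0.0,3.0],"spin":-0.0,"jaw":1},{"translation":[-0.0,-0.0,3.0],"spin":-0.0,"jaw":1},{"translation":[-0.0,-0.0,3.0],"spin":-0.0,"jaw":1}]
end [ 3.919000e-01 -3.476000e-01  6.020000e-02  1.711101e+02]
```

Call:
send_rows(targets=[{"translation":[0,0,0],"spin":0,"jaw":1},{"translation":[0,0,0],"spin":0,"jaw":1},{"translation":[0,0,0],"spin":0,"jaw":1},{"translation":[0,0,0],"spin":0,"jaw":1},{"translation":[0,0,-1],"spin":0,"jaw":1}])

```text
time: 5.2
tool_pos: [0.5088, -0.1079, 0.0391]
tool_rot: [3.14, -0.001, -2.632]
contact_force: [0.2, 0.3, 0.3]
opening: 0.0626
grip_force: 0.0
```

Call:
send_rows(targets=[{"translation":[0,0,-3.0],"spin":0,"jaw":1},{"translation":[0,0,-6.0],"spin":0,"jaw":1},{"translation":[0,0,-8.1],"spin":0,"jaw":1},{"translation":[3.7,-2.5,-8.1],"spin":6,"jaw":1},{"translation":[7.3,-5.0,-8.1],"spin":13,"jaw":1}])

```text
time: 5.7
tool_pos: [0.4706, -0.188, 0.1223]
tool_rot: [-3.139, 0.002, -2.861]
contact_force: [0.3, -1.2, 0.1]
opening: 0.0919
grip_force: 0.0
```

Call:
send_rows(targets=[{"translation":[3.0,-3.3,0],"spin":6,"jaw":1},{"translation":[6.0,-6.5,0],"spin":12,"jaw":1},{"translation":[9.0,-9.8,0],"spin":18,"jaw":1},{"translation":[12.0,-13.0,0],"spin":25,"jaw":1},{"translation":[12.0,-13.0,3.0],"spin":25,"jaw":1}])

```text
time: 6.2
tool_pos: [0.3911, -0.3528, 0.0942]
tool_rot: [-3.134, 0.008, 2.979]
contact_force: [0.9, 0.8, 0.1]
opening: 0.0917
grip_force: 0.0
```

```bash
python3 - <<'E'
from h import *
print(pose())
t=grab('top')[0]; a=grab('side')[0]
c=lambda p,x,y,W,H,k:cv2.convertScaleAbs(cv2.resize(p[y:y+H,x:x+W,::-1],None,fx=k,fy=k,interpolation=cv2.INTER_CUBIC),alpha=1.3)
A=c(t,210,150,80,60,8);B=c(a,235,165,90,60,8)[:,:]
im=np.zeros((600,800,3),np.uint8);A=c(t,205,165,95,50,6);B=c(a,225,160,110,50,6)
im[:300,:570]=A;im[300:600,:660]=B;cv2.imwrite('pics/t2.png',im)
E
```

```text
[np.float64(0.39109867371046436), np.float64(-0.3527732395486779), np.float64(0.09424132850577704), np.float64(170.68281584874703)]
```

View pics/t2.png

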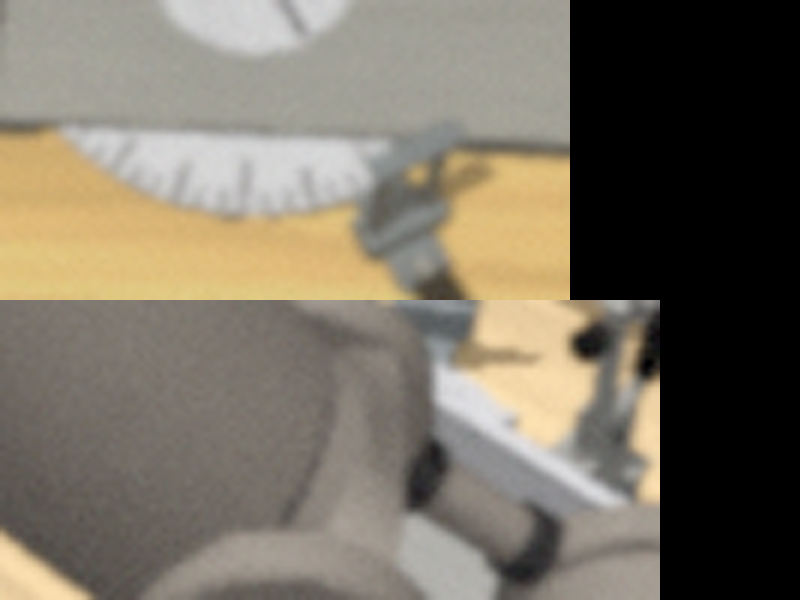

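The scale's 0 line is at (243,185) and its ±15° lines at (182,185) and (308,182), but the guides hide the pointer. I'll settle the angle by refitting the slot and the black grip.

```bash
python3 - <<'E'
from h import *
XX=np.mgrid[0:600,0:800][1];YY=np.mgrid[0:600,0:800][0]
ims=[cv2.imread('pics/c1.png')]
ps=np.mean([np.load('top.npz')['p']]+[read_camera('top')[0] for _ in range(5)],0).astype(np.uint8)
ims.append(cv2.convertScaleAbs(cv2.resize(ps[108:228,170:330,::-1],(800,600),interpolation=cv2.INTER_CUBIC),alpha=1.3))
for im in ims:
    g=cv2.GaussianBlur(cv2.cvtColor(im,6).astype(float),(0,0),2)
    m=np.hypot(XX-389,YY-243)<70; m&=~(((XX<362)|(XX>420))&(YY>190)&(YY<255)); m&=g<np.median(g[m])-25
    v=cv2.fitLine(w('top',c1(np.c_[XX[m],YY[m]]),z=.05)[:,:2].astype(np.float32),cv2.DIST_HUBER,0,.001,.001).ravel()
    n,lab,st,ce=cv2.connectedComponentsWithStats(((g<80)&(YY>440)).astype(np.uint8))
    i=1+np.argmax(st[1:,4]);b=lab==i
    q=w('top',c1(np.c_[XX[b],YY[b]]),z=.03)[:,:2].astype(np.float32);h=cv2.fitLine(q,cv2.DIST_HUBER,0,.001,.001).ravel()
    d=q.mean(0)-PIV
    print('slot',np.degrees(np.arctan(v[1]/v[0])),'through',v[2:], 'grip',st[i],q.mean(0),np.hypot(*d),'piv-grip',np.degrees(np.arctan(d[1]/d[0])),'axis',np.degrees(np.arctan(h[1]/h[0])))
E
```

```text
slot -32.92156 through [0.72890073 0.00880025] grip [ 148  496   74   91 2915] [0.5238613  0.14115481] 0.24318204566280696 piv-grip -32.91811177048987 axis -33.265774
slot 28.125418 through [0.72296745 0.00552755] grip [ 527  515   63   85 2298] [ 0.51530546 -0.10812648] 0.24281181815206246 piv-grip 28.840666072271954 axis 30.119043
```

```bash
python3 - <<'E'
from h import *
p=pose();print(p)
plan(p,[(.392,-.348,.045,171.4,1),(.392,-.348,.023,171.4,1,1)])
E
```

```text
[np.float64(0.3921392931133743), np.float64(-0.3456303660118641), np.float64(0.09174340287000202), np.float64(171.2646129775844)]
[{"translation":[-0.0,-0.1,2.3],"spin":-0.0,"jaw":1},{"translation":[-0.0,-0.2,4.7],"spin":-0.0,"jaw":1},{"translation":[-0.0,-0.2,6.9],"spin":-0.0,"jaw":1},{"translation":[-0.0,-0.2,6.9],"spin":-0.0,"jaw":1},{"translation":[-0.0,-0.2,6.9],"spin":-0.0,"jaw":1}]
end [ 3.918000e-01 -3.476000e-01  2.270000e-02  1.712646e+02]
```

Call:
send_rows(targets=[{"translation":[0,-0.1,2.3],"spin":0,"jaw":1},{"translation":[0,-0.2,4.7],"spin":0,"jaw":1},{"translation":[0,-0.2,6.8],"spin":0,"jaw":1},{"translation":[0,-0.2,6.8],"spin":0,"jaw":0},{"translation":[0,-0.2,6.8],"spin":0,"jaw":0}], force=50)

```text
time: 7.05
tool_pos: [0.3915, -0.3479, 0.0233]
tool_rot: [-3.141, 0.0, 2.988]
contact_force: [0.9, -0.6, -0.3]
opening: 0.0804
grip_force: 0.0
```

Call:
send_rows(targets=[{"translation":[0,0,0],"spin":0,"jaw":0},{"translation":[0,0,0],"spin":0,"jaw":0},{"translation":[0,0,0],"spin":0,"jaw":0},{"translation":[0,0,0],"spin":0,"jaw":0},{"translation":[0,0,0],"spin":0,"jaw":0}])

```text
time: 7.55
tool_pos: [0.391, -0.3481, 0.0227]
tool_rot: [-3.141, 0.0, 2.987]
contact_force: [0.5, 0.8, 0.2]
opening: 0.0405
grip_force: 0.0
```

Call:
send_rows(targets=[{"translation":[0,0,0],"spin":0,"jaw":0},{"translation":[0,0,0],"spin":0,"jaw":0},{"translation":[0,0,0],"spin":0,"jaw":0},{"translation":[0,0,0],"spin":0,"jaw":0},{"translation":[0,0,0],"spin":0,"jaw":0}])

```text
time: 8.05
tool_pos: [0.3909, -0.3477, 0.0225]
tool_rot: [3.141, -0.0, 2.987]
contact_force: [0.9, 3.7, 3.9]
opening: 0.0297
grip_force: 50.0
```

```bash
python3 - <<'E'
from h import *
p=pose();print(p,YAW)
f=F(-.055,-.010);print(f)
plan(p,[(*p[:2],.17,p[3],0),(.42,-.25,.27,p[3],0),(.52,-.1,.27,130,0),(*f,.27,90+YAW,0,1)],vmax=.035,wmax=6)
E
```

```text
[np.float64(0.39088530155914175), np.float64(-0.34765607197914133), np.float64(0.02251758467214146), np.float64(171.165979884621)] -1.65
[6.72734865e-01 5.87813698e-04]
[{"translation":[0.0,0.0,-2.9],"spin":0.0,"jaw":0},{"translation":[0.0,0.0,-5.9],"spin":0.0,"jaw":0},{"translation":[0.0,0.0,-8.8],"spin":0.0,"jaw":0},{"translation":[0.0,0.0,-11.8],"spin":0.0,"jaw":0},{"translation":[0.0,0.0,-14.7],"spin":0.0,"jaw":0}]
[{"translation":[-0.3,2.0,-2.0],"spin":0.0,"jaw":0},{"translation":[-0.6,4.0,-4.0],"spin":0.0,"jaw":0},{"translation":[-0.8,6.1,-6.0],"spin":0.0,"jaw":0},{"translation":[-1.1,8.1,-8.0],"spin":0.0,"jaw":0},{"translation":[-1.4,10.1,-10.0],"spin":0.0,"jaw":0}]
[{"translation":[-1.1,2.3,-0.0],"spin":6.0,"jaw":0},{"translation":[-2.1,4.7,-0.0],"spin":12.0,"jaw":0},{"translation":[-3.2,7.0,-0.0],"spin":18.0,"jaw":0},{"translation":[-4.3,9.3,-0.0],"spin":24.0,"jaw":0},{"translation":[-5.4,11.7,-0.0],"spin":29.0,"jaw":0}]
[{"translation":[0.2,2.5,-0.0],"spin":6.0,"jaw":0},{"translation":[0.4,5.1,-0.0],"spin":12.0,"jaw":0},{"translation":[-0.5,7.6,-0.0],"spin":18.0,"jaw":0},{"translation":[-1.3,10.1,-0.0],"spin":24.0,"jaw":0},{"translation":[-2.2,12.5,-0.0],"spin":30.0,"jaw":0}]
[{"translation":[0.6,2.6,-0.0],"spin":6.0,"jaw":0},{"translation":[1.1,5.1,-0.0],"spin":12.0,"jaw":0},{"translation":[1.6,7.7,-0.0],"spin":18.0,"jaw":0},{"translation":[2.1,10.3,-0.0],"spin":24.0,"jaw":0},{"translation":[2.1,10.3,-0.0],"spin":24.0,"jaw":0}]
end [6.7310e-01 9.0000e-04 2.6950e-01 8.8166e+01]
```

Call:
send_rows(targets=[{"translation":[0,0,-2.9],"spin":0,"jaw":0},{"translation":[0,0,-5.9],"spin":0,"jaw":0},{"translation":[0,0,-8.8],"spin":0,"jaw":0},{"translation":[0,0,-11.8],"spin":0,"jaw":0},{"translation":[0,0,-14.7],"spin":0,"jaw":0}])

```text
time: 8.55
tool_pos: [0.3903, -0.3479, 0.1697]
tool_rot: [3.141, -0.001, 2.987]
contact_force: [-0.6, -0.5, -5.9]
opening: 0.0294
grip_force: 50.0
```

Call:
send_rows(targets=[{"translation":[-0.3,2.0,-2.0],"spin":0,"jaw":0},{"translation":[-0.6,4.0,-4.0],"spin":0,"jaw":0},{"translation":[-0.8,6.1,-6.0],"spin":0,"jaw":0},{"translation":[-1.1,8.1,-8.0],"spin":0,"jaw":0},{"translation":[-1.4,10.1,-10.0],"spin":0,"jaw":0}])

```text
time: 9.05
tool_pos: [0.4198, -0.2496, 0.2692]
tool_rot: [3.141, -0.002, 2.987]
contact_force: [1.5, 0.8, -5.4]
opening: 0.0297
grip_force: 50.0
```

Call:
send_rows(targets=[{"translation":[-1.1,2.3,0],"spin":6,"jaw":0},{"translation":[-2.1,4.7,0],"spin":12,"jaw":0},{"translation":[-3.2,7.0,0],"spin":18,"jaw":0},{"translation":[-4.3,9.3,0],"spin":24,"jaw":0},{"translation":[-5.4,11.7,0],"spin":29,"jaw":0}])

```text
time: 9.55
tool_pos: [0.4916, -0.1424, 0.2683]
tool_rot: [-3.141, -0.002, 2.476]
contact_force: [0.6, -1.6, -5.1]
opening: 0.0298
grip_force: 50.0
```

Call:
send_rows(targets=[{"translation":[0.2,2.5,0],"spin":6,"jaw":0},{"translation":[0.4,5.1,0],"spin":12,"jaw":0},{"translation":[-0.5,7.6,0],"spin":18,"jaw":0},{"translation":[-1.3,10.1,0],"spin":24,"jaw":0},{"translation":[-2.2,12.5,0],"spin":30,"jaw":0}])

```text
time: 10.05
tool_pos: [0.586, -0.0573, 0.2681]
tool_rot: [-3.14, -0.001, 1.953]
contact_force: [-0.1, -0.4, -5.4]
opening: 0.0299
grip_force: 50.0
```

Call:
send_rows(targets=[{"translation":[0.6,2.6,0],"spin":6,"jaw":0},{"translation":[1.1,5.1,0],"spin":12,"jaw":0},{"translation":[1.6,7.7,0],"spin":18,"jaw":0},{"translation":[2.1,10.3,0],"spin":24,"jaw":0},{"translation":[2.1,10.3,0],"spin":24,"jaw":0}])

```text
time: 10.55
tool_pos: [0.6746, 0.0022, 0.2666]
tool_rot: [-3.139, -0.001, 1.538]
contact_force: [0.3, -1.2, -5.7]
opening: 0.0294
grip_force: 50.0
```

```bash
python3 - <<'E'
from h import *
t=grab('top')[0]; a=grab('side')[0];p=pose();print(p,monitor.observe()['opening'])
im=np.zeros((600,800,3),np.uint8)
im[:,:400]=cv2.resize(t[108:258,190:290,::-1],(400,600),interpolation=3);im[:,400:]=cv2.resize(a[110:260,200:300,::-1],(400,600),interpolation=3)
im=np.hstack([cv2.resize(t[90:240,175:308,::-1],(400,450)),cv2.resize(a[60:235,210:365,::-1],(400,450))]);cv2.imwrite('pics/t3.png',cv2.convertScaleAbs(im,alpha=1.3))
f=F(-.055,-.010)
plan(p,[(*f,.20,90+YAW,0),(*f,.10,90+YAW,0),(*f,.080,90+YAW,0,1)],vmax=.025)
E
```

```text
[np.float64(0.6727602075193942), np.float64(0.00039262137178489845), np.float64(0.26730013902663624), np.float64(88.24551177418392)] 0.030107833486739483
[{"translation":[0.0,-0.0,2.2],"spin":-0.0,"jaw":0},{"translation":[0.0,-0.0,4.5],"spin":-0.0,"jaw":0},{"translation":[0.0,-0.0,6.7],"spin":-0.0,"jaw":0},{"translation":[0.0,-0.0,9.2],"spin":-0.0,"jaw":0},{"translation":[0.0,-0.0,11.7],"spin":-0.0,"jaw":0}]
[{"translation":[0.0,-0.0,2.5],"spin":-0.0,"jaw":0},{"translation":[0.0,-0.0,5.0],"spin":-0.0,"jaw":0},{"translation":[0.0,-0.0,7.0],"spin":-0.0,"jaw":0},{"translation":[0.0,-0.0,7.0],"spin":-0.0,"jaw":0},{"translation":[0.0,-0.0,7.0],"spin":-0.0,"jaw":0}]
end [6.72800e-01 4.00000e-04 8.03000e-02 8.82455e+01]
```

View pics/t3.png

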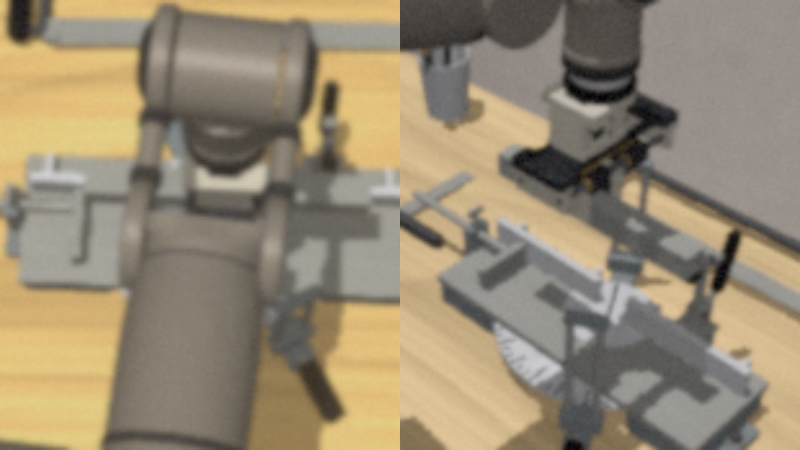

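The tube is held level and crosswise over the bed, clear of the guides and the clamp, so I'm lowering it.

Call:
send_rows(targets=[{"translation":[0,0,2.2],"spin":0,"jaw":0},{"translation":[0,0,4.5],"spin":0,"jaw":0},{"translation":[0,0,6.7],"spin":0,"jaw":0},{"translation":[0,0,9.2],"spin":0,"jaw":0},{"translation":[0,0,11.7],"spin":0,"jaw":0}])

```text
time: 11.15
tool_pos: [0.6721, -0.0006, 0.1515]
tool_rot: [-3.141, 0.0, 1.539]
contact_force: [0.7, -0.2, -5.4]
opening: 0.0295
grip_force: 50.0
```

Call:
send_rows(targets=[{"translation":[0,0,2.5],"spin":0,"jaw":0},{"translation":[0,0,5.0],"spin":0,"jaw":0},{"translation":[0,0,7.0],"spin":0,"jaw":0},{"translation":[0,0,7.0],"spin":0,"jaw":0},{"translation":[0,0,7.0],"spin":0,"jaw":0}])

```text
time: 11.65
tool_pos: [0.6727, -0.0002, 0.0828]
tool_rot: [-3.141, 0.0, 1.539]
contact_force: [0.7, 0.5, -4.9]
opening: 0.0294
grip_force: 50.0
```

Call:
send_rows(targets=[{"translation":[0,0,0.2],"spin":0,"jaw":0},{"translation":[0,0,0.4],"spin":0,"jaw":0},{"translation":[0,0,0.6],"spin":0,"jaw":0},{"translation":[0,0,0.6],"spin":0,"jaw":0},{"translation":[0,0,0.6],"spin":0,"jaw":0}])

```text
time: 12.15
tool_pos: [0.6731, 0.0005, 0.0767]
tool_rot: [3.141, -0.0, 1.539]
contact_force: [-0.7, -1.0, -5.1]
opening: 0.0298
grip_force: 50.0
```

Call:
send_rows(targets=[{"translation":[0,0,0.2],"spin":0,"jaw":0},{"translation":[0,0,0.3],"spin":0,"jaw":0},{"translation":[0,0,0.4],"spin":0,"jaw":0},{"translation":[0,0,0.4],"spin":0,"jaw":0},{"translation":[0,0,0.4],"spin":0,"jaw":0}])

```text
time: 12.65
tool_pos: [0.6731, 0.0005, 0.0726]
tool_rot: [3.142, -0.0, 1.539]
contact_force: [-0.7, -0.1, -4.5]
opening: 0.0298
grip_force: 50.0
```

Call:
send_rows(targets=[{"translation":[0.2,0,0],"spin":0,"jaw":0},{"translation":[0.4,0,0],"spin":0,"jaw":0},{"translation":[0.6,0,0],"spin":0,"jaw":0},{"translation":[0.6,0,0],"spin":0,"jaw":0},{"translation":[0.6,0,0],"spin":0,"jaw":0}])

```text
time: 13.15
tool_pos: [0.6734, 0.0069, 0.0726]
tool_rot: [3.141, -0.0, 1.539]
contact_force: [-0.8, 1.4, -4.5]
opening: 0.0298
grip_force: 50.0
```

Call:
send_rows(targets=[{"translation":[0,0,0.1],"spin":0,"jaw":0},{"translation":[0.1,0,0.1],"spin":0,"jaw":0},{"translation":[0.2,0,0.1],"spin":0,"jaw":0},{"translation":[0.2,0,0.1],"spin":0,"jaw":0},{"translation":[0.2,0,0.1],"spin":0,"jaw":0}])

```text
time: 13.65
tool_pos: [0.6735, 0.0072, 0.0725]
tool_rot: [3.141, 0.002, 1.538]
contact_force: [-3.2, -4.5, 2.9]
opening: 0.0296
grip_force: 50.0
```

Call:
send_rows(targets=[{"translation":[0,0,0],"spin":0,"jaw":0},{"translation":[0.1,0,0],"spin":0,"jaw":0},{"translation":[0.2,0,0],"spin":0,"jaw":0},{"translation":[0.2,0,0],"spin":0,"jaw":0},{"translation":[0.2,0,0],"spin":0,"jaw":0}])

```text
time: 14.15
tool_pos: [0.6741, 0.0089, 0.0726]
tool_rot: [3.139, 0.002, 1.538]
contact_force: [-1.0, -4.7, 2.3]
opening: 0.0296
grip_force: 50.0
```

Call:
send_rows(targets=[{"translation":[0.1,0,0],"spin":0,"jaw":0},{"translation":[0.2,0,0],"spin":0,"jaw":0},{"translation":[0.2,0,0],"spin":0,"jaw":0},{"translation":[0.2,0,0],"spin":0,"jaw":0},{"translation":[0.2,0,0],"spin":0,"jaw":0}])

```text
time: 14.65
tool_pos: [0.6744, 0.011, 0.0726]
tool_rot: [3.139, 0.002, 1.538]
contact_force: [-0.3, -4.5, 3.0]
opening: 0.03
grip_force: 50.0
```

Call:
send_rows(targets=[{"translation":[0.1,0,0],"spin":0,"jaw":0},{"translation":[0.1,0,0],"spin":0,"jaw":0},{"translation":[0.1,0,0],"spin":0,"jaw":0},{"translation":[0.1,0,0],"spin":0,"jaw":0},{"translation":[0.1,0,0],"spin":0,"jaw":0}])

```text
time: 15.15
tool_pos: [0.6745, 0.012, 0.0726]
tool_rot: [3.139, 0.002, 1.538]
contact_force: [0.2, -5.3, 3.4]
opening: 0.0295
grip_force: 50.0
```

Call:
send_rows(targets=[{"translation":[0.1,0,0],"spin":0,"jaw":0},{"translation":[0.2,0,0],"spin":0,"jaw":0},{"translation":[0.2,0,0],"spin":0,"jaw":0},{"translation":[0.2,0,0],"spin":0,"jaw":0},{"translation":[0.2,0,0],"spin":0,"jaw":0}])

```text
time: 15.65
tool_pos: [0.6746, 0.014, 0.0726]
tool_rot: [3.139, 0.002, 1.538]
contact_force: [-1.4, -5.1, 2.6]
opening: 0.0295
grip_force: 50.0
```

Call:
send_rows(targets=[{"translation":[0.1,0,0],"spin":0,"jaw":0},{"translation":[0.2,0,0],"spin":0,"jaw":0},{"translation":[0.2,0,0],"spin":0,"jaw":0},{"translation":[0.2,0,0],"spin":0,"jaw":0},{"translation":[0.2,0,0],"spin":0,"jaw":0}])

```text
time: 16.15
tool_pos: [0.6746, 0.0161, 0.0726]
tool_rot: [3.139, 0.002, 1.538]
contact_force: [0.6, -5.2, 3.1]
opening: 0.0297
grip_force: 50.0
```

Call:
send_rows(targets=[{"translation":[0.1,0,0],"spin":0,"jaw":0},{"translation":[0.2,0,0],"spin":0,"jaw":0},{"translation":[0.2,0,0],"spin":0,"jaw":0},{"translation":[0.2,0,0],"spin":0,"jaw":0},{"translation":[0.2,0,0],"spin":0,"jaw":0}])

```text
time: 16.65
tool_pos: [0.6747, 0.0181, 0.0726]
tool_rot: [3.139, 0.002, 1.538]
contact_force: [-0.6, -5.4, 3.3]
opening: 0.0296
grip_force: 50.0
```

```bash
python3 - <<'E'
from h import *
t=grab('top')[0]; a=grab('side')[0]
im=np.hstack([cv2.resize(t[145:195,180:230,::-1],(400,400),interpolation=cv2.INTER_CUBIC),cv2.resize(a[140:190,225:275,::-1],(400,400),interpolation=cv2.INTER_CUBIC)])
cv2.imwrite('pics/t4.png',cv2.convertScaleAbs(im,alpha=1.4))
E
```

```text
(no output)
```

View pics/t4.png

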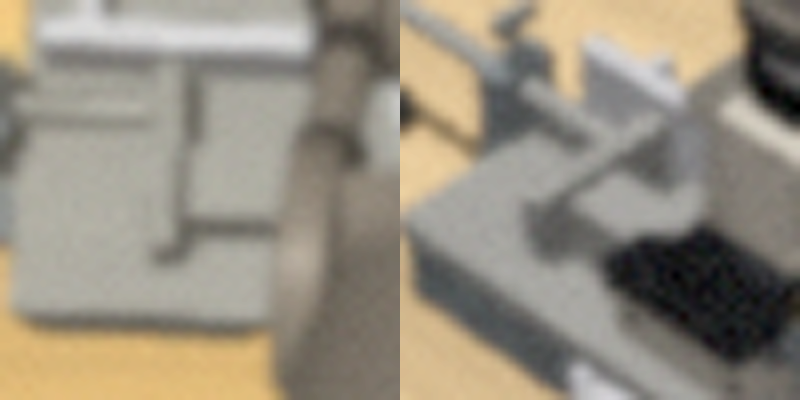

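The tube's front edge now ends at about (187,225), right beside the stop plate's face, so only a millimetre or two is left.

Call:
send_rows(targets=[{"translation":[0.1,0,0],"spin":0,"jaw":0},{"translation":[0.1,0,0],"spin":0,"jaw":0},{"translation":[0.2,0,0],"spin":0,"jaw":0},{"translation":[0.2,0,0],"spin":0,"jaw":0},{"translation":[0.2,0,0],"spin":0,"jaw":0}])

```text
time: 17.25
tool_pos: [0.6748, 0.02, 0.0726]
tool_rot: [3.139, 0.002, 1.538]
contact_force: [-0.3, -5.6, 2.1]
opening: 0.0294
grip_force: 50.0
```

Call:
send_rows(targets=[{"translation":[0.1,0,0],"spin":0,"jaw":0},{"translation":[0.1,0,0],"spin":0,"jaw":0},{"translation":[0.2,0,0],"spin":0,"jaw":0},{"translation":[0.2,0,0],"spin":0,"jaw":0},{"translation":[0.2,0,0],"spin":0,"jaw":0}])

```text
time: 17.75
tool_pos: [0.6748, 0.0209, 0.0725]
tool_rot: [3.139, 0.003, 1.538]
contact_force: [-1.2, -8.9, 2.6]
opening: 0.0297
grip_force: 50.0
```

Call:
send_rows(targets=[{"translation":[0.1,0,0],"spin":0,"jaw":0},{"translation":[0.1,0,0],"spin":0,"jaw":0},{"translation":[0.1,0,0],"spin":0,"jaw":0},{"translation":[0.1,0,0],"spin":0,"jaw":0},{"translation":[0.1,0,0],"spin":0,"jaw":0}])

```text
time: 18.25
tool_pos: [0.6748, 0.0209, 0.0726]
tool_rot: [3.139, 0.004, 1.538]
contact_force: [-0.7, -12.8, 2.3]
opening: 0.0297
grip_force: 50.0
```

The tube is butted: the force along y rose to 13 N with no further movement. Next I release it, lift, turn, and set up the push.

Call:
send_rows(targets=[{"translation":[-0.2,0,0],"spin":0,"jaw":0},{"translation":[-0.2,0,0],"spin":0,"jaw":0.5},{"translation":[-0.2,0,0],"spin":0,"jaw":0.5},{"translation":[-0.2,0,0],"spin":0,"jaw":0.5},{"translation":[-0.2,0,0],"spin":0,"jaw":0.5}])

```text
time: 18.75
tool_pos: [0.6738, 0.023, 0.0713]
tool_rot: [-3.141, -0.0, 1.539]
contact_force: [-0.3, 0.5, 0.7]
opening: 0.0458
grip_force: 0.0
```

Call:
send_rows(targets=[{"translation":[0,0,-1],"spin":0,"jaw":0.5},{"translation":[0,0,-3],"spin":0,"jaw":0.5},{"translation":[0,0,-5],"spin":0,"jaw":0.5},{"translation":[0,0,-7],"spin":0,"jaw":0.5},{"translation":[0,0,-7],"spin":0,"jaw":0.5}])

```text
time: 19.25
tool_pos: [0.6756, 0.0225, 0.1456]
tool_rot: [3.135, 0.0, 1.539]
contact_force: [0.4, 0.0, 0.3]
opening: 0.0458
grip_force: 0.0
```

```bash
python3 - <<'E'
from h import *
p=pose();s=monitor.observe();print(p,s['opening'],s['contact_force'])
f=F(-.095,.075);print(f)
q=p[2]+0
plan(p,[(*f,q,180+YAW,1),(*f,.10,180+YAW,1),(*f,.0735,180+YAW,1,1)])
E
```

```text
[np.float64(0.675648021168505), np.float64(0.022511004826909597), np.float64(0.1456002862599436), np.float64(88.174139672598)] 0.045826874547035976 [0.3900605  0.01142899 0.30317336]
[0.63519894 0.08670433]
[{"translation":[0.5,-0.4,0.0],"spin":-8.0,"jaw":1},{"translation":[1.0,-0.7,0.0],"spin":-15.0,"jaw":1},{"translation":[1.6,-1.1,0.0],"spin":-23.0,"jaw":1},{"translation":[2.1,-1.4,0.0],"spin":-30.0,"jaw":1},{"translation":[2.6,-1.8,0.0],"spin":-38.0,"jaw":1}]
[{"translation":[0.6,0.1,0.0],"spin":-7.0,"jaw":1},{"translation":[1.3,0.1,0.0],"spin":-15.0,"jaw":1},{"translation":[1.9,0.2,0.0],"spin":-22.0,"jaw":1},{"translation":[2.5,0.2,0.0],"spin":-30.0,"jaw":1},{"translation":[3.2,0.3,0.0],"spin":-37.0,"jaw":1}]
[{"translation":[0.5,0.3,0.0],"spin":-8.0,"jaw":1},{"translation":[0.9,0.8,0.0],"spin":-15.0,"jaw":1},{"translation":[0.9,0.8,2.3],"spin":-15.0,"jaw":1},{"translation":[0.9,0.8,4.6],"spin":-15.0,"jaw":1},{"translation":[0.9,0.8,7.2],"spin":-15.0,"jaw":1}]
[{"translation":[0.1,-0.0,0.0],"spin":-0.0,"jaw":1},{"translation":[0.1,-0.0,0.0],"spin":-0.0,"jaw":1},{"translation":[0.1,-0.0,0.0],"spin":-0.0,"jaw":1},{"translation":[0.1,-0.0,0.0],"spin":-0.0,"jaw":1},{"translation":[0.1,-0.0,0.0],"spin":-0.0,"jaw":1}]
end [6.347000e-01 8.700000e-02 7.360000e-02 1.781741e+02]
```

Call:
send_rows(targets=[{"translation":[0.5,-0.4,0],"spin":-8,"jaw":1},{"translation":[1.0,-0.7,0],"spin":-15,"jaw":1},{"translation":[1.6,-1.1,0],"spin":-23,"jaw":1},{"translation":[2.1,-1.4,0],"spin":-30,"jaw":1},{"translation":[2.6,-1.8,0],"spin":-38,"jaw":1}])

```text
time: 19.75
tool_pos: [0.6562, 0.0493, 0.1406]
tool_rot: [-3.141, -0.001, 2.207]
contact_force: [-0.5, -0.2, -0.1]
opening: 0.0814
grip_force: 0.0
```

Call:
send_rows(targets=[{"translation":[0.6,0.1,0],"spin":-7,"jaw":1},{"translation":[1.3,0.1,0],"spin":-15,"jaw":1},{"translation":[1.9,0.2,0],"spin":-22,"jaw":1},{"translation":[2.5,0.2,0],"spin":-30,"jaw":1},{"translation":[3.2,0.3,0],"spin":-37,"jaw":1}])

```text
time: 20.25
tool_pos: [0.6396, 0.0768, 0.1406]
tool_rot: [-3.141, -0.001, 2.853]
contact_force: [0.9, -0.8, -0.0]
opening: 0.0919
grip_force: 0.0
```

Call:
send_rows(targets=[{"translation":[0.5,0.3,0],"spin":-8,"jaw":1},{"translation":[0.9,0.8,0],"spin":-15,"jaw":1},{"translation":[0.9,0.8,0],"spin":-15,"jaw":1},{"translation":[0.9,0.8,0],"spin":-15,"jaw":1},{"translation":[0.9,0.8,0],"spin":-15,"jaw":1}])

```text
time: 20.75
tool_pos: [0.6339, 0.0866, 0.1412]
tool_rot: [-3.142, -0.0, 3.107]
contact_force: [-0.7, 0.7, -0.5]
opening: 0.0918
grip_force: 0.0
```

```bash
python3 - <<'E'
from h import *
p=pose();s=monitor.observe();print(p,s['opening'],s['contact_force'])
t=grab('top')[0]; a=grab('side')[0]
im=np.hstack([cv2.resize(t[130:200,180:250,::-1],(400,400),interpolation=cv2.INTER_CUBIC),cv2.resize(a[100:240,220:360,::-1],(400,400),interpolation=cv2.INTER_CUBIC)])
cv2.imwrite('pics/t5.png',cv2.convertScaleAbs(im,alpha=1.4))
f=F(-.095,.075);plan(p,[(*f,.10,180+YAW,1),(*f,.0735,180+YAW,1,1)])
E
```

```text
[np.float64(0.6339257309519784), np.float64(0.08663800140091446), np.float64(0.1412094028206079), np.float64(178.0155349662215)] 0.09180025200415048 [-0.73013142  0.65604862 -0.45147347]
[{"translation":[-0.1,0.0,4.1],"spin":-0.0,"jaw":1},{"translation":[-0.1,0.0,6.8],"spin":-0.0,"jaw":1},{"translation":[-0.1,0.0,6.8],"spin":-0.0,"jaw":1},{"translation":[-0.1,0.0,6.8],"spin":-0.0,"jaw":1},{"translation":[-0.1,0.0,6.8],"spin":-0.0,"jaw":1}]
end [6.349000e-01 8.660000e-02 7.320000e-02 1.780155e+02]
```

View pics/t5.png

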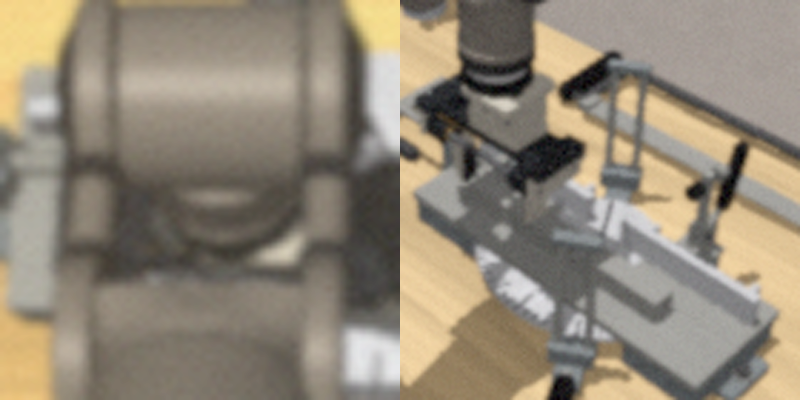

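The tube lies on the bed parallel to the fence, and the fingers are in front of it. I'm lowering and pushing towards the fence.

Call:
send_rows(targets=[{"translation":[0,0,3],"spin":0,"jaw":1},{"translation":[0,0,6],"spin":0,"jaw":1},{"translation":[0,0,6.7],"spin":0,"jaw":1},{"translation":[0,0,6.7],"spin":0,"jaw":1},{"translation":[0,0,6.7],"spin":0,"jaw":1}])

```text
time: 21.35
tool_pos: [0.6348, 0.0868, 0.0758]
tool_rot: [3.141, 0.002, 3.109]
contact_force: [-0.5, -0.3, 0.1]
opening: 0.0919
grip_force: 0.0
```

Call:
send_rows(targets=[{"translation":[-0.4,0,0],"spin":0,"jaw":1},{"translation":[-0.8,0,0],"spin":0,"jaw":1},{"translation":[-1.2,0,0],"spin":0,"jaw":1},{"translation":[-1.4,0,0],"spin":0,"jaw":1},{"translation":[-1.6,0,0],"spin":0,"jaw":1}])

```text
time: 21.85
tool_pos: [0.6501, 0.0864, 0.0746]
tool_rot: [3.141, 0.0, 3.109]
contact_force: [-0.8, 0.5, -0.8]
opening: 0.0921
grip_force: 0.0
```

Call:
send_rows(targets=[{"translation":[-0.3,0,0],"spin":0,"jaw":1},{"translation":[-0.6,0,0],"spin":0,"jaw":1},{"translation":[-0.9,0,0],"spin":0,"jaw":1},{"translation":[-1.2,0.1,0],"spin":0,"jaw":1},{"translation":[-1.5,0.1,0],"spin":0,"jaw":1}])

```text
time: 22.35
tool_pos: [0.662, 0.0861, 0.0745]
tool_rot: [-3.14, -0.008, 3.109]
contact_force: [-11.8, -2.6, 7.8]
opening: 0.0921
grip_force: 6.0
```

Call:
send_rows(targets=[{"translation":[-0.3,0,0],"spin":0,"jaw":1},{"translation":[-0.6,0,0],"spin":0,"jaw":1},{"translation":[-0.9,0.1,0],"spin":0,"jaw":1},{"translation":[-1.2,0.1,0],"spin":0,"jaw":1},{"translation":[-1.4,0.1,0],"spin":0,"jaw":1}])

```text
time: 22.85
tool_pos: [0.6758, 0.086, 0.0743]
tool_rot: [-3.139, -0.008, 3.109]
contact_force: [-13.3, -4.6, 8.7]
opening: 0.0919
grip_force: 6.8
```

Call:
send_rows(targets=[{"translation":[-0.2,0,-0.1],"spin":0,"jaw":1},{"translation":[-0.4,0,-0.1],"spin":0,"jaw":1},{"translation":[-0.6,0,-0.1],"spin":0,"jaw":1},{"translation":[-0.8,0,-0.1],"spin":0,"jaw":1},{"translation":[-1.0,0,-0.1],"spin":0,"jaw":1}])

```text
time: 23.35
tool_pos: [0.6866, 0.0862, 0.0747]
tool_rot: [-3.14, -0.007, 3.109]
contact_force: [-9.4, -3.4, 2.7]
opening: 0.0918
grip_force: 4.2
```

Call:
send_rows(targets=[{"translation":[-0.1,0,0],"spin":0,"jaw":1},{"translation":[-0.2,0,0],"spin":0,"jaw":1},{"translation":[-0.3,0,0],"spin":0,"jaw":1},{"translation":[-0.3,0,0],"spin":0,"jaw":1},{"translation":[-0.3,0,0],"spin":0,"jaw":1}])

```text
time: 23.85
tool_pos: [0.6897, 0.0861, 0.0747]
tool_rot: [-3.14, -0.006, 3.109]
contact_force: [-7.2, -4.8, 2.2]
opening: 0.0916
grip_force: 3.9
```

Call:
send_rows(targets=[{"translation":[-0.1,0,0],"spin":0,"jaw":1},{"translation":[-0.1,0,0],"spin":0,"jaw":1},{"translation":[-0.2,0,0],"spin":0,"jaw":1},{"translation":[-0.2,0,0],"spin":0,"jaw":1},{"translation":[-0.2,0,0],"spin":0,"jaw":1}])

```text
time: 24.35
tool_pos: [0.6898, 0.086, 0.0746]
tool_rot: [-3.14, -0.011, 3.11]
contact_force: [-16.0, -4.5, 6.3]
opening: 0.0917
grip_force: 7.6
```

Call:
send_rows(targets=[{"translation":[0.1,0,-0.1],"spin":0,"jaw":1},{"translation":[0.1,0,-0.1],"spin":0,"jaw":1},{"translation":[0.1,0,-0.1],"spin":0,"jaw":1},{"translation":[0.1,0,-0.1],"spin":0,"jaw":1},{"translation":[0.1,0,-0.1],"spin":0,"jaw":1}])

```text
time: 24.85
tool_pos: [0.6898, 0.0862, 0.0749]
tool_rot: [-3.14, -0.009, 3.11]
contact_force: [-9.2, -3.5, 0.9]
opening: 0.092
grip_force: 4.6
```

```bash
python3 - <<'E'
from h import *
t=grab('top')[0]; a=grab('side')[0]
im=np.hstack([cv2.resize(t[130:200,180:320,::-1],(400,400),interpolation=cv2.INTER_CUBIC)[:,:],cv2.resize(a[130:220,250:350,::-1],(400,400),interpolation=cv2.INTER_CUBIC)])
im=np.vstack([cv2.resize(t[135:185,175:315,::-1],(800,286),interpolation=cv2.INTER_CUBIC),cv2.resize(a[130:190,210:350,::-1],(800,314),interpolation=cv2.INTER_CUBIC)])
cv2.imwrite('pics/t6.png',cv2.convertScaleAbs(im,alpha=1.4))
for _ in range(4):
    read_camera('top');s=monitor.observe();print(s['contact_force'].round(1),s['tool_pos'].round(4))
E
```

```text
[-8.8 -2.3  1. ] [0.6898 0.0861 0.0748]
[-9.8 -3.7  0. ] [0.6897 0.0862 0.0748]
[-8.7 -4.3 -0.6] [0.6898 0.0861 0.0748]
[-9.7 -3.1  0.1] [0.6898 0.0861 0.0748]
```

View pics/t6.png

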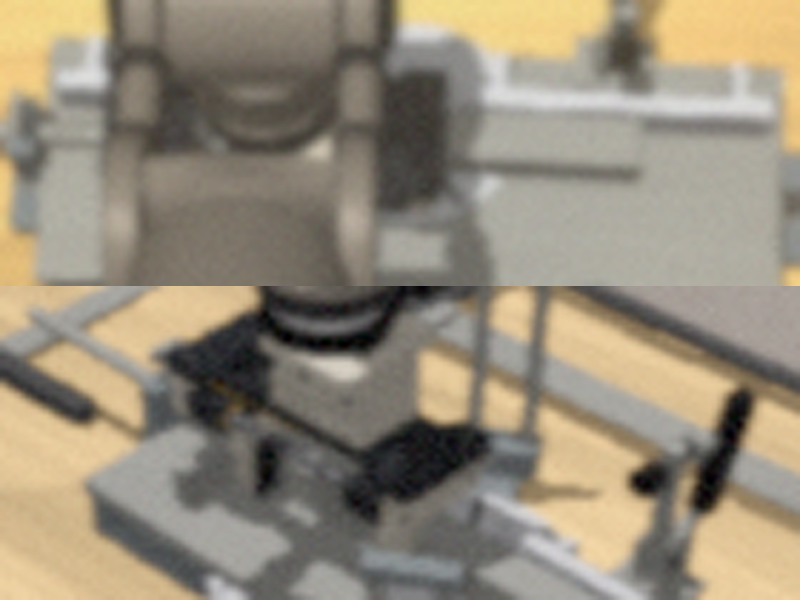

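The tube's free end is at about (640,140) in the top crop. It lies flush along the fence with no gap, and the push holds steady at about 9.3 N. The fingers also press it toward the stop at about 3.5 N, so I'm handing in.

```bash
python3 -c "
from h import *
print(job.hand_in())"
```

```text
the job is handed in; nothing more can be done
None
```

I swung the saw's arm to about 30° on the side away from the stop; this comes from fits of the saw slot and grip, as the guides hid the scale pointer. The tube is butted against the stop and held flat to the fence at about 9–10 N with the fingers on the stop's side. I handed the job in at about 25 s, still pushing.

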